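# Refill the empty tablet well

## Task

One of the two wells of the tablet box still has old tablets in it. Slide the cover fully over that well, then pick up the caddy by its handle, tip all five of its tablets into the empty well so that the batches do not mix, and stand the caddy upright on the bench again. Leave the old tablets in their well, and do not push or knock over the glasses, bottle and brush standing around.

Things in the scene. Friction and masses are not known exactly. Their poses are not given: they have to be found in the camera images.
- tablet_box: Fixed grey plastic box on the bench with two open-topped wells side by side and a sliding cover: 150 (its x) x 276 (its y) x 95 mm high, walls and divider 4 mm. Origin: centre of the underside, z up, y along the row of wells; a 4 mm divider stands at its y = 0. Each well is 142 x 132 mm inside and about 88 mm deep. One well (either) already holds three tablets, the other is empty.
- well_left (a point): Centre of the mouth of the well on the box's +y side, at rim height (95 mm above the bench).
- well_right (a point): Centre of the mouth of the well on the box's -y side, at rim height.
- cover (a joint): Position in m of the flat cover that slides along the box's y on top of the rim: a clear plate 146 x 138 x 4 mm with a steel edge, its underside 96 mm above the bench. 0 = half over each well (it starts within 20 mm of this); +0.066 = stop, fully over well_left and clear of well_right; -0.066 = stop, fully over well_right and clear of well_left. It needs about 2 N and stays where it is left.
- cover_grip (a point): Upper part of the black upright fin in the middle of the cover, the fin's top is 12 mm above this point: fin 60 mm along the box's x, 14 mm thick along its y, 32 mm above the cover; its top is 132 mm above the bench. Axes as the box's.
- caddy: Loose grey plastic caddy, about 0.22 kg, holding five tablets on its floor: a tray 145 mm long (its x, from -85 to +60) x 96 mm wide (its y), walls 50 mm high and 4 mm thick at the back (+x) and sides, open at its nose (-x), where the last 40 mm of the 4 mm floor rise gently to 11 mm. A bridge handle spans it. Origin: under the floor, z up; the nose points along -x.
- caddy_handle (a point): Middle of the caddy's steel bridge handle, 100 mm above its underside and 10 mm behind its origin (+x): bar 16 mm thick (caddy x), 18 mm high, about 84 mm long (caddy y) between its posts. Axes as the caddy's.
- caddy_lip (a point): Middle of the edge of the caddy's open nose, on the floor's upper side; 95 mm ahead of (-x) and 89 mm below the handle.
- tablet1: White film-wrapped tablet, smooth cylinder 28 mm across, 17 mm high, 15 g, lying in the caddy at the start. Origin: centre of its flat underside.
- tablet2: White film-wrapped tablet, smooth cylinder 28 mm across, 17 mm high, 15 g, lying in the caddy at the start. Origin: centre of its flat underside.
- tablet3: White film-wrapped tablet, smooth cylinder 28 mm across, 17 mm high, 15 g, lying in the caddy at the start. Origin: centre of its flat underside.
- tablet4: White film-wrapped tablet, smooth cylinder 28 mm across, 17 mm high, 15 g, lying in the caddy at the start. Origin: centre of its flat underside.
- tablet5: White film-wrapped tablet, smooth cylinder 28 mm across, 17 mm high, 15 g, lying in the caddy at the start. Origin: centre of its flat underside.
- stock1: White tablet of the old stock, the same as the others, lying in one of the two wells at the start. Origin: centre of its flat underside.
- stock2: White tablet of the old stock, the same as the others, lying in one of the two wells at the start. Origin: centre of its flat underside.
- stock3: White tablet of the old stock, the same as the others, lying in one of the two wells at the start. Origin: centre of its flat underside.
- goblet1: Bystander: rose glass goblet standing upside down, 72 mm across, 116 mm high. Origin: centre of its underside.
- goblet2: Bystander: the same kind of goblet, also upside down. Origin: centre of its underside.
- tumbler: Bystander: clear plastic tumbler, 72 mm across, 95 mm high. Origin: centre of its underside.
- bottle: Bystander: white bottle, 68 mm across, 200 mm high. Origin: centre of its underside.
- brush: Bystander: brush lying on the bench beyond the box. Origin: centre of its underside.
Mind the look-alikes: they are no part of the job. What is shaped like the caddy but blue or green is not meant.

How it is judged:
On the way, in this order (a step that is already met when the one before it is completed fails the run):
1. the cover is slid fully over the well that holds the old tablets ((((x of stock1 in the frame of tablet_box between -0.075 and 0.075 m and y of stock1 in the frame of tablet_box between 0 and 0.138 m and z of stock1 in the frame of tablet_box between 0 and 0.095 m) and (x of stock2 in the frame of tablet_box between -0.075 and 0.075 m and y of stock2 in the frame of tablet_box between 0 and 0.138 m and z of stock2 in the frame of tablet_box between 0 and 0.095 m) and (x of stock3 in the frame of tablet_box between -0.075 and 0.075 m and y of stock3 in the frame of tablet_box between 0 and 0.138 m and z of stock3 in the frame of tablet_box between 0 and 0.095 m) and value of joint cover above 0.058 m) or ((x of stock1 in the frame of tablet_box between -0.075 and 0.075 m and y of stock1 in the frame of tablet_box between -0.138 and 0 m and z of stock1 in the frame of tablet_box between 0 and 0.095 m) and (x of stock2 in the frame of tablet_box between -0.075 and 0.075 m and y of stock2 in the frame of tablet_box between -0.138 and 0 m and z of stock2 in the frame of tablet_box between 0 and 0.095 m) and (x of stock3 in the frame of tablet_box between -0.075 and 0.075 m and y of stock3 in the frame of tablet_box between -0.138 and 0 m and z of stock3 in the frame of tablet_box between 0 and 0.095 m) and value of joint cover below -0.058 m))), for 0.2 s.
2. the caddy is tipped (angle between caddy's own z axis and vertical above 0.4 rad), for 0.1 s.
At the end, for the whole second after the job is handed in: The three old tablets are still in their well with the cover over it to within 8 mm of its stop; all five tablets of the caddy lie at rest in the other well, below the rim; the caddy stands upright (within 0.08 rad) on the bench, released and at rest ((((x of stock1 in the frame of tablet_box between -0.075 and 0.075 m and y of stock1 in the frame of tablet_box between 0 and 0.138 m and z of stock1 in the frame of tablet_box between 0 and 0.095 m) and (x of stock2 in the frame of tablet_box between -0.075 and 0.075 m and y of stock2 in the frame of tablet_box between 0 and 0.138 m and z of stock2 in the frame of tablet_box between 0 and 0.095 m) and (x of stock3 in the frame of tablet_box between -0.075 and 0.075 m and y of stock3 in the frame of tablet_box between 0 and 0.138 m and z of stock3 in the frame of tablet_box between 0 and 0.095 m) and value of joint cover above 0.058 m and (x of tablet1 in the frame of tablet_box between -0.075 and 0.075 m and y of tablet1 in the frame of tablet_box between -0.138 and 0 m and z of tablet1 in the frame of tablet_box between 0 and 0.095 m) and (x of tablet2 in the frame of tablet_box between -0.075 and 0.075 m and y of tablet2 in the frame of tablet_box between -0.138 and 0 m and z of tablet2 in the frame of tablet_box between 0 and 0.095 m) and (x of tablet3 in the frame of tablet_box between -0.075 and 0.075 m and y of tablet3 in the frame of tablet_box between -0.138 and 0 m and z of tablet3 in the frame of tablet_box between 0 and 0.095 m) and (x of tablet4 in the frame of tablet_box between -0.075 and 0.075 m and y of tablet4 in the frame of tablet_box between -0.138 and 0 m and z of tablet4 in the frame of tablet_box between 0 and 0.095 m) and (x of tablet5 in the frame of tablet_box between -0.075 and 0.075 m and y of tablet5 in the frame of tablet_box between -0.138 and 0 m and z of tablet5 in the frame of tablet_box between 0 and 0.095 m)) or ((x of stock1 in the frame of tablet_box between -0.075 and 0.075 m and y of stock1 in the frame of tablet_box between -0.138 and 0 m and z of stock1 in the frame of tablet_box between 0 and 0.095 m) and (x of stock2 in the frame of tablet_box between -0.075 and 0.075 m and y of stock2 in the frame of tablet_box between -0.138 and 0 m and z of stock2 in the frame of tablet_box between 0 and 0.095 m) and (x of stock3 in the frame of tablet_box between -0.075 and 0.075 m and y of stock3 in the frame of tablet_box between -0.138 and 0 m and z of stock3 in the frame of tablet_box between 0 and 0.095 m) and value of joint cover below -0.058 m and (x of tablet1 in the frame of tablet_box between -0.075 and 0.075 m and y of tablet1 in the frame of tablet_box between 0 and 0.138 m and z of tablet1 in the frame of tablet_box between 0 and 0.095 m) and (x of tablet2 in the frame of tablet_box between -0.075 and 0.075 m and y of tablet2 in the frame of tablet_box between 0 and 0.138 m and z of tablet2 in the frame of tablet_box between 0 and 0.095 m) and (x of tablet3 in the frame of tablet_box between -0.075 and 0.075 m and y of tablet3 in the frame of tablet_box between 0 and 0.138 m and z of tablet3 in the frame of tablet_box between 0 and 0.095 m) and (x of tablet4 in the frame of tablet_box between -0.075 and 0.075 m and y of tablet4 in the frame of tablet_box between 0 and 0.138 m and z of tablet4 in the frame of tablet_box between 0 and 0.095 m) and (x of tablet5 in the frame of tablet_box between -0.075 and 0.075 m and y of tablet5 in the frame of tablet_box between 0 and 0.138 m and z of tablet5 in the frame of tablet_box between 0 and 0.095 m))) and angle between caddy's own z axis and vertical below 0.08 rad and height (world z) of caddy between -0.006 and 0.006 m and linear speed of caddy below 0.02 m/s and linear speed of each of tablet1, tablet2, tablet3, tablet4, tablet5 below 0.03 m/s); the robot touches nothing.
It fails at once if the goblet1 is pushed more than 30 mm or tipped over (distance of goblet1 from where it was at the start of the episode above 0.03 m or angle between goblet1's own z axis and vertical above 0.4 rad).
It fails at once if the goblet2 is pushed more than 30 mm or tipped over (distance of goblet2 from where it was at the start of the episode above 0.03 m or angle between goblet2's own z axis and vertical above 0.4 rad).
It fails at once if the tumbler is pushed more than 30 mm or tipped over (distance of tumbler from where it was at the start of the episode above 0.03 m or angle between tumbler's own z axis and vertical above 0.4 rad).
It fails at once if the bottle is pushed more than 30 mm or tipped over (distance of bottle from where it was at the start of the episode above 0.03 m or angle between bottle's own z axis and vertical above 0.4 rad).
It fails at once if the brush is pushed more than 30 mm (distance of brush from where it was at the start of the episode above 0.03 m).
It also fails if it takes over 72 s, if anything falls off the work surface, if the arm or the gripper's body presses on something with over 40 N, if the wrist force passes 120 N, or if a joint passes its speed limit or range.

## Robot

A 7-joint arm with a two-finger parallel gripper is mounted at the origin on the work surface. World frame = base frame: x ahead of the robot, y to its left, z up, the work surface at z = 0. Lengths are in m, angles in rad, forces in N, time in s.
With the tool pointing down it reaches from about 0.4 to 0.9 m from the base axis. Payload 5.6 kg.
Tool frame: the origin (TCP) lies midway between the tips of the shut fingers; the grasp point (between the pads) lies 19 mm behind it; y points along the fingers, z is the direction in which the jaws open and shut, and the axes are right-handed (so a half turn about y gives the same grasp; the last joint's range is limited). The gripper opens to 92 mm and grips with 3 to 60 N. Pads are 20 mm wide; open, the fingers measure 128 mm over their backs; the gripper's body (75 mm by 189 mm) begins 69 mm behind the grasp point.
Start: joints at [1.182, 0.468, -0.012, 1.603, 0.006, 1.071, -0.056], TCP at [0.22, -0.612, 0.189] pointing down, gripper open.
Joint ranges: [-2.53, 2.53], [-0.31, 2.02], [-1.57, 1.55], [0.28, 2.44], [-1.29, 4.43], [0.15, 1.84], [-2.92, 2.92]. Speed limits (rad/s): [2.57, 2.57, 3.14, 3.14, 3.14, 3.14, 3.14].

## Interface

Orientations are given as a 3x3 rotation matrix whose columns are the frame's x, y, z axes.
In Python, from station import env, effector, solver, viewer, workorder, search_frame, tip_of gives the robot as it stands. Calls block until the motion is done:
- env.reach(position, orientation): joint-space move of the TCP to a pose.
- env.movel(position, frame=None, rate=0.15): straight line of the TCP; frame=None keeps the orientation; rate is the mean speed in m/s.
- env.goto_joints(angles): joint-space move.
- effector.release() and effector.grasp(squeeze=None): open the fingers fully, or close them until they stop; squeeze is the grip in N (None keeps the last).
- env.pause(seconds).
- solver.inverse_kinematics(position, orientation): joint angles nearest the present ones, or None.
- env.sense(): the state.
- viewer.read_camera(name): name is "scene" or "top" or "wrist"; returns (picture, depth): 384x512x3 uint8, red, green, blue; 384x512 float32, m along the optical axis (not along the pixel's ray), 0 where there is no reading.
- viewer.camera_info(name): a dict with "intrinsics" (3x3 intrinsics, pixels), "eye" and "rotation" of the camera in the world; the wrist camera has in their place "T_tool_cam" (4x4, takes a point from camera to tool coordinates, whose origin is the TCP and whose axes are the tool frame's). Camera axes: x right, y up, looking along -z (the intrinsics and any distortion apply to the point x, -y, -z); pixel columns grow to the right and rows downward; lengths in m; the calibration is good to about 2 mm. The wrist camera is an equidistant fisheye: a pixel r from the principal point sees the ray r / f radians off the axis. A picture is of the moment at which its call begins: read the wrist's pose just before it. camera_info takes no time and is no camera call.
A pose or a line that the arm cannot do raises env.PlanningError and nothing moves.
- workorder.finish_job(): hands the job in, once; it reports no verdict.
Trained networks look in the newest picture that a camera, given by its name, has taken for a name from the list of things; names that differ only in an ending like _2 or _b are one class to them, and where a whole thing is asked for, a point or a joint stands for the part that bears it (a point fixed in the world has none). Each returns a list of dicts, best first, with "score" (0 to 1); they miss things now and then, are a little off and sometimes report something else, mostly with a low value. They report only what shows in the picture. A call takes as long as a camera call. They do not tell look-alikes from the thing itself.
- search_frame(camera, name): "at" ([x, y, z] in m, in world coordinates, good to about 4 mm: the middle of the surface that is visible of it).
- tip_of(camera, name): "at" ([x, y, z] in m, in world coordinates, good to about 4 mm: a listed point, or the origin of a listed thing).
The state is a dict: "t": time; "joint_positions": joint angles; "joint_velocities": joint speeds; "tau": joint torques, N m; "ee_pos": TCP position; "tcp_rot": TCP orientation; "wrist_force": force on the tool from outside, world axes, zero at the start; "moment": the same for the moment, N m; "gripper_width": finger opening in m.
Only numpy, scipy, OpenCV 4.12 (cv2) and the standard library are available. Lean on these libraries where they do the work, as an engineer would, in place of code of your own. Each camera call takes 0.05 s, during which the arm holds its last target. There are 200 camera calls.

## Working session

There is one attempt and no reset: what is moved stays moved. The work goes in short steps, each a Python script; the robot and the scene stay as the last script left them, time stands still between calls to the robot, and variables do not carry over. Pictures are saved under pics/ and viewed, about 8 in all and at most 12, crops included, and the job is handed in when it is done.

```bash
ls; mkdir -p pics
python3 - <<'E'
from station import env,viewer,search_frame,tip_of
import cv2,numpy as np
ims=[]
for c in("scene","top"):
    p,d=viewer.read_camera(c); ims.append(p); cv2.imwrite(f"pics/{c}0.png",p[:,:,::-1]); np.save(f"pics/{c}0d.npy",d)
    i=viewer.camera_info(c); print(c,{k:np.round(v,3).tolist() if not isinstance(v,str) else v for k,v in i.items()})
    for n in("cover_grip","caddy_handle","caddy_lip","caddy","tablet_box","well_left","well_right","stock1","goblet1","tumbler","bottle","brush"):
        print(n,[(round(r["score"],2),np.round(r["at"],3).tolist()) for r in tip_of(c,n)][:5])
cv2.imwrite("pics/both.png",cv2.resize(np.vstack(ims),(800,1200))[:,:,::-1])
cv2.imwrite("pics/top0b.png",cv2.resize(ims[1],(800,600),interpolation=cv2.INTER_CUBIC)[:,:,::-1])
print(env.sense()["tcp_rot"],env.sense()["t"])
E
```

```text
pics
scene {'intrinsics': [[474.259, 0.0, 255.801], [0.0, 474.259, 197.118], [0.0, 0.0, 1.0]], 'eye': [1.391, -0.346, 1.632], 'rotation': [[0.313, -0.812, 0.492], [0.95, 0.269, -0.161], [-0.002, 0.518, 0.855]]}
cover_grip [(0.57, [0.592, -0.214, 0.001])]
caddy_handle [(0.91, [0.591, -0.19, 0.1]), (0.88, [0.334, -0.593, 0.098]), (0.56, [0.356, -0.24, 0.101])]
caddy_lip [(0.79, [0.509, -0.226, 0.013]), (0.72, [0.263, 0.163, 0.012]), (0.72, [0.419, -0.633, 0.013]), (0.69, [0.623, 0.474, 0.001])]
caddy [(0.93, [0.33, 0.112, 0.002]), (0.61, [0.584, -0.196, 0.001]), (0.55, [0.34, -0.244, -0.001]), (0.55, [0.343, -0.594, -0.001])]
tablet_box [(0.82, [0.552, 0.192, -0.002])]
well_left [(0.73, [0.552, 0.254, 0.094])]
well_right [(0.72, [0.55, 0.122, 0.094]), (0.7, [0.579, -0.18, 0.004]), (0.7, [0.722, -0.007, 0.001])]
stock1 [(0.5, [0.51, 0.088, 0.006]), (0.25, [0.548, 0.176, 0.119])]
goblet1 [(0.67, [0.724, -0.007, -0.002]), (0.62, [0.374, -0.075, -0.001])]
tumbler [(0.71, [0.447, -0.445, 0.002])]
bottle [(0.57, [0.643, -0.421, -0.0]), (0.28, [0.612, -0.162, 0.008])]
brush [(0.79, [0.621, 0.
[... 705 characters left out ...]
, [0.345, -0.238, -0.0])]
tablet_box [(0.57, [0.554, 0.2, 0.002]), (0.54, [0.58, -0.195, 0.005])]
well_left [(0.97, [0.557, 0.258, 0.096])]
well_right [(0.71, [0.555, 0.127, 0.097]), (0.6, [0.625, 0.467, -0.002]), (0.29, [0.581, -0.178, 0.002])]
stock1 [(0.58, [0.509, 0.087, 0.005])]
goblet1 [(0.83, [0.371, -0.078, -0.002]), (0.74, [0.642, -0.425, -0.006]), (0.69, [0.722, -0.007, 0.002])]
tumbler [(0.75, [0.448, -0.452, -0.002])]
bottle [(0.93, [0.64, -0.424, -0.001]), (0.73, [0.591, -0.215, 0.005])]
brush [(0.9, [0.626, 0.465, 0.001])]
[[-9.40842169e-01 -5.20071834e-05  3.38845112e-01]
 [-3.38845111e-01 -2.71982483e-05 -9.40842171e-01]
 [ 5.81465448e-05 -9.99999998e-01  7.96687912e-06]] 1.3
```

View pics/top0b.png

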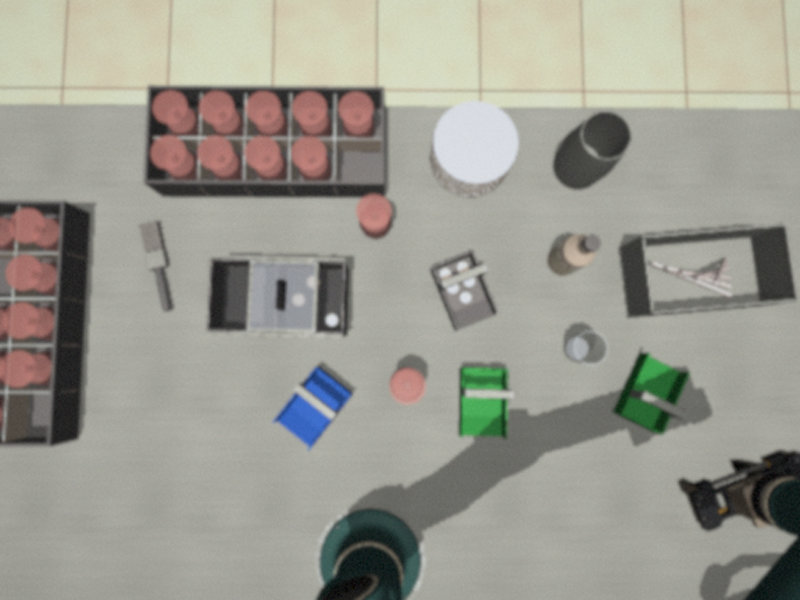

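View pics/scene0.png

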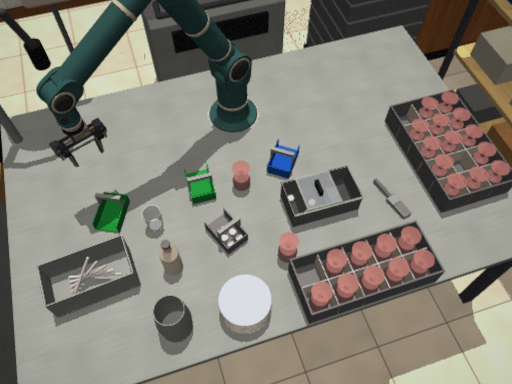

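The top view (800x600) shows these caddy look-alikes: grey at (465,288) with white tablets, blue at (313,405), green at (485,400) and green at (652,393). I choose the grey one, as described. The box is at (280,295). Its visible old tablets are at (299,298), (312,282) and (331,320), all on the right (-y) side. Next I'll refine the poses from depth and check one close crop.

```bash
cat > h.py <<'E'
import numpy as np,cv2
from scipy.spatial.transform import Rotation as R
from station import env,effector,solver,viewer,workorder,search_frame,tip_of
def cloud(c,d):
    i=viewer.camera_info(c);K=i["intrinsics"];v,u=np.nonzero(d>0);z=d[v,u]
    P=np.c_[(u-K[0][2])/K[0][0]*z,-(v-K[1][2])/K[1][1]*z,-z]
    return P@np.array(i["rotation"]).T+i["eye"],u,v
def rect(P,lo,hi,zlo,zhi):
    m=(P[:,0]>lo[0])&(P[:,0]<hi[0])&(P[:,1]>lo[1])&(P[:,1]<hi[1])&(P[:,2]>zlo)&(P[:,2]<zhi)
    if m.sum()<5: return m.sum()
    r=cv2.minAreaRect((P[m,:2]*1000).astype(np.float32)); 
    b=cv2.boxPoints(r);e=[b[1]-b[0],b[2]-b[1]];e=max(e,key=np.linalg.norm)
    return m.sum(),np.round(r[0],1),np.round(r[1],1),round(np.degrees(np.arctan2(e[1],e[0])),1),np.round(np.median(P[m,2]),3)
def down(a,tilt=0):
    """tool frame gripping a caddy with x-axis yaw a (rad), nose lowered by tilt; jaw z along caddy x"""
    z=np.array([np.cos(a),np.sin(a),0]);y=np.array([0,0,-1.]);x=np.cross(y,z)
    M=np.c_[x,y,z]
    cy=np.array([-np.sin(a),np.cos(a),0])
    return R.from_rotvec(-tilt*cy).as_matrix()@M
E
python3 - <<'E'
from h import *
for c in("top","scene"):
    d=np.load(f"pics/{c}0d.npy");P,u,v=cloud(c,d)
    print(c,"handle",rect(P,(.5,-.27),(.68,-.12),.092,.125))
    print("fin",rect(P,(.5,.1),(.62,.3),.115,.15))
    print("box",rect(P,(.43,.0),(.68,.4),.085,.106))
    print("rack",rect(P,(.66,.02),(1.,.6),.05,.25), "plate",rect(P,(.74,-.25),(1.,0),.05,.3))
i=cv2.imread("pics/top0.png");j=cv2.imread("pics/scene0.png")
a=cv2.resize(i[150:225,125:325],(800,300),interpolation=3);b=cv2.resize(j[155:255,195:370],(525,300),interpolation=3)
o=np.zeros((600,800,3),np.uint8);o[:300]=a;o[300:,:525]=b;cv2.imwrite("pics/crop.png",o)
# IK feasibility of pours
for k in range(8):
    nose=np.array([np.cos(k*np.pi/4),np.sin(k*np.pi/4)]);res=[]
    for t in (0,.5,.9,1.1,1.25):
        a=np.arctan2(-nose[1],-nose[0])
        for f in (0,1):
            M=down(a,t)
            if f: M=M@np.diag([-1,1,-1.])
            lip=np.r_[np.array([.555,.257])-.03*nose,.115]
            M0=down(a,t); cx=M0[:,2];cz=-M0[:,1]
            p=lip+.095*cx+.089*cz-.019*cz
            q=solver.inverse_kinematics(p,M); res.append(None if q is None else np.round(q,1).tolist())
    print(k*45,sum(r is not None for r in res[::2]),sum(r is not None for r in res[1::2]),res[-2:])
E
```

```text
top handle (np.int64(165), array([ 591.4, -192.8]), array([16.6, 95.6]), np.float32(-68.1), np.float64(0.109))
fin (np.int64(105), array([550.6, 174.1]), array([14. , 59.1]), np.float32(-0.2), np.float64(0.131))
box (np.int64(2557), array([551.8, 189.9]), array([278.6, 162.3]), np.float32(88.7), np.float64(0.099))
rack (np.int64(7438), array([853.8, 244. ]), array([449.9, 285.9]), np.float32(89.1), np.float64(0.099)) plate (np.int64(2145), array([ 867. , -125.2]), array([253.7, 249.9]), np.float32(0.1), np.float64(0.101))
scene handle (np.int64(145), array([ 593.9, -191.3]), array([22.1, 99. ]), np.float32(-68.4), np.float64(0.107))
fin (np.int64(72), array([554.8, 175.1]), array([17.6, 62.2]), np.float32(-3.4), np.float64(0.131))
box (np.int64(1508), array([553.2, 189.4]), array([277.5, 170. ]), np.float32(88.7), np.float64(0.099))
rack (np.int64(6193), array([853.4, 244.7]), array([449.7, 292.5]), np.float32(89.4), np.float64(0.099)) plate (np.int64(2136), array([ 869.1, -125. ]), array([249.9, 258. ]), np.float32(-0.0), np.float64(0.101))
0 2 2 [None, None]
45 2 2 [None, None]
90 5 5 [[-1.2, 1.0, 0.7, 1.2, 0.4, 1.8, -2.2], [-1.2, 1.0, 0.7, 1.2, 0.4, 1.8, 0.9]]
135 5 5 [[-1.2, 0.6, 0.2, 1.9, 1.1, 1.4, -2.5], [-0.6, 0.8, -0.7, 1.8, 1.4, 1.8, 0.5]]
180 4 4 [None, None]
225 4 4 [None, None]
270 5 5 [[0.7, 0.8, -0.9, 1.9, -0.9, 0.9, 2.3], [0.4, 0.7, -0.4, 1.9, -1.2, 1.2, -0.7]]
315 5 5 [[0.5, 1.4, -1.3, 1.2, 0.1, 1.6, 1.7], [0.3, 1.0, -0.7, 1.2, -0.5, 1.7, -1.0]]
```

View pics/crop.png

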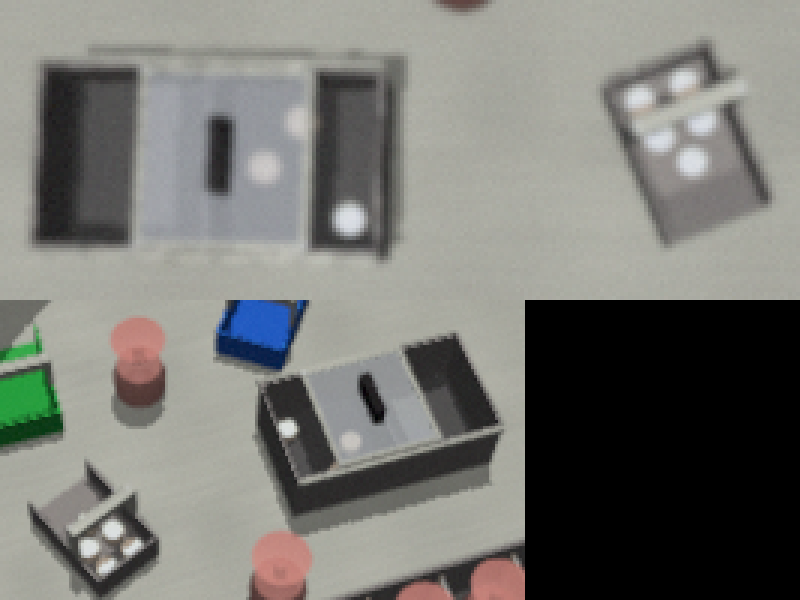

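The crop shows the grey caddy with five tablets at (690,120). All three old tablets are in the right (-y) well, at (265,165), (298,122) and (350,218), and the left well is empty. The cover therefore goes to world -y, a fin travel of about -51 mm.

Run:
```python
from h import *
s=env.sense();p=s["ee_pos"];env.movel([p[0]+.05,p[1]+.1,.33],rate=.25)
M=down(np.radians(-91.3))
env.reach([.552,.1745,.22],M)
env.movel([.552,.1745,.108],rate=.12)
effector.grasp(15); s=env.sense();print("w",s["gripper_width"],s["wrist_force"],s["t"])
u=np.array([-.0227,-1,0])
p0=np.array([.552,.1745,.108])
for d in (.044,.048,.051,.053,.055,.057):
    env.movel(p0+u*d,rate=.08 if d<.045 else .03); s=env.sense();print(d,np.round(s["ee_pos"],4),np.round(s["wrist_force"],1))
    if abs(s["wrist_force"][1])>12: break
effector.release(); env.movel(np.array(env.sense()["ee_pos"])+[0,0,.14],rate=.2)
env.reach([.50,-.03,.32],down(np.radians(-91.3)))
for c in("top",):
    p,d=viewer.read_camera(c);P,u,v=cloud(c,d);print("fin",rect(P,(.5,.07),(.62,.3),.115,.15))
print(rect(P,(.5,-.27),(.68,-.12),.092,.125),env.sense()["t"],np.round(env.sense()["joint_positions"],2))
cv2.imwrite("pics/t1.png",p[:,:,::-1])
```

```text
w 0.00037882451244554156 [ 0.59309801  0.33897495 -0.18151759] 7.2417
0.044 [0.5511 0.1305 0.1081] [ 0.6  0.2 -0.6]
0.048 [0.5509 0.1266 0.108 ] [-0.3  0.3 -0.2]
0.051 [0.5508 0.1233 0.108 ] [-0.4  0.1  0.1]
0.053 [0.5508 0.1214 0.108 ] [-0.7  0.1  0.1]
0.055 [0.5508 0.1193 0.108 ] [-0.2  0.2  0.1]
0.057 [0.5507 0.1173 0.108 ] [0.3 0.3 0. ]
fin (np.int64(106), array([550.6, 174.5]), array([14.1, 58.8]), np.float32(-1.7), np.float64(0.131))
(np.int64(156), array([ 591.7, -193.1]), array([16.3, 96.2]), np.float32(-68.1), np.float64(0.108)) 12.225 [ 0.88  0.24 -1.02  1.75  0.21  1.28 -1.79]
```

The fingers shut on nothing (width 0, no force) and the fin did not move. I'll check where the gripper really is.

Run:
```python
from h import *
s=env.sense();print(np.round(s["ee_pos"],3),np.round(s["tcp_rot"],2).tolist(),s["gripper_width"])
i=viewer.camera_info("wrist");print({k:np.round(v,3).tolist() if not isinstance(v,str) else v for k,v in i.items()})
w,dw=viewer.read_camera("wrist");c,dc=viewer.read_camera("scene");np.save("pics/w1d.npy",dw)
t=cv2.imread("pics/t1.png")[:,:,::-1].copy()
for n,im in(("scene",c),("top",t)):
    I=viewer.camera_info(n);q=(np.array(s["ee_pos"])-I["eye"])@np.array(I["rotation"]);K=np.array(I["intrinsics"])
    px=(K[0,0]*q[0]/-q[2]+K[0,2],-K[1,1]*q[1]/-q[2]+K[1,2]);print(n,np.round(px))
    cv2.circle(im,(int(px[0]),int(px[1])),3,(255,0,0),1)
o=np.vstack([np.hstack([c[60:260,100:400],t[60:260,100:400]]),np.hstack([cv2.resize(w,(400,300)),np.zeros((300,200,3),np.uint8)])])
cv2.imwrite("pics/c2.png",o[:,:,::-1])
```

```text
[ 0.5   -0.029  0.319] [[-1.0, -0.0, -0.02], [0.02, 0.0, -1.0], [0.0, -1.0, -0.0]] 0.09170800460501108
{'intrinsics': [[297.319, 0.0, 257.697], [0.0, 297.319, 189.204], [0.0, 0.0, 1.0]], 'T_tool_cam': [[0.001, -0.955, -0.296, -0.084], [-0.001, 0.296, -0.955, -0.196], [1.0, 0.001, -0.0, -0.001], [0.0, 0.0, 0.0, 1.0]]}
scene [263. 159.]
top [243. 200.]
```

View pics/c2.png

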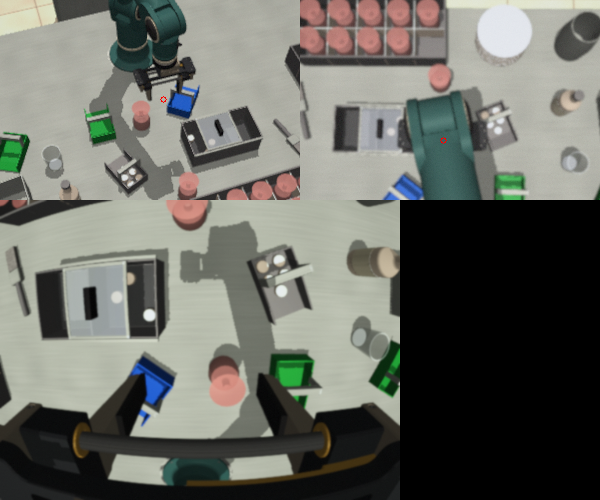

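```bash
cat >> h.py <<'E'
def wcloud(d,s):
    i=viewer.camera_info("wrist");K=i["intrinsics"];T=np.array(i["T_tool_cam"]);v,u=np.nonzero(d>0);z=d[v,u]
    a,b=u-K[0][2],v-K[1][2];r=np.hypot(a,b)+1e-9;k=np.tan(r/K[0][0])*z/r
    t=np.c_[a*k,-b*k,-z]@T[:3,:3].T+T[:3,3]
    return t,t@np.array(s["tcp_rot"]).T+s["ee_pos"],u,v
E
python3 - <<'E'
from h import *
s=env.sense();d=np.load("pics/w1d.npy");t,P,u,v=wcloud(d,s)
print("fin",rect(P,(.5,.1),(.62,.25),.112,.15))
m=(P[:,0]>.4)&(P[:,0]<.5)&(P[:,1]>.02)&(P[:,1]<.3);print("z hist",np.percentile(P[:,2],[20,30,40,50,60]))
print("handle",rect(P,(.5,-.27),(.68,-.12),.085,.125))
m=(np.abs(t[:,2])<.075)&(t[:,1]>-.08)&(t[:,1]<.04)&(np.abs(t[:,0])<.05)
print("finger pts tool",m.sum(),np.round(np.percentile(t[m],[1,50,99],axis=0),3).tolist())
for lo in (-.03,-.02,-.01,0,.01): 
    k=m&(t[:,1]>lo)&(t[:,1]<lo+.01);print(lo,k.sum(),np.round(t[k].min(0),3) if k.any() else '')
E
```

```text
fin (np.int64(594), array([551.9, 176.8]), array([16.2, 59.3]), np.float32(-1.6), np.float64(0.132))
z hist [0.00057892 0.00104093 0.00154652 0.00247673 0.02675097]
handle (np.int64(797), array([ 592.4, -189.7]), array([17.6, 96.4]), np.float32(-67.7), np.float64(0.11))
finger pts tool 3922 [[-0.011, -0.08, -0.061], [-0.009, -0.06, 0.044], [0.01, -0.027, 0.06]]
-0.03 177 [-0.011 -0.03  -0.058]
-0.02 0 
-0.01 0 
0 0 
0.01 0
```

The open fingertips are about 27 mm behind the stated TCP, so they closed above the fin. I'll check how they sit when shut and half closed.

Run:
```python
from h import *
effector.grasp(10)
s=env.sense();w,d=viewer.read_camera("wrist");t,P,u,v=wcloud(d,s)
m=(np.abs(t[:,2])<.03)&(t[:,1]>-.08)&(t[:,1]<.04)&(np.abs(t[:,0])<.03)
print(s["gripper_width"],m.sum(),np.round(np.percentile(t[m],[1,50,99,100],axis=0),3).tolist())
cv2.imwrite("pics/w2.png",cv2.resize(w,(800,600))[:,:,::-1])
effector.release(); s=env.sense();print(s["t"])
# caddy grip pose and rest
print(np.round(s["joint_positions"],2))
```

```text
0.00048220586606782714 2582 [[-0.011, -0.08, -0.016], [-0.01, -0.061, -0.001], [0.003, -0.027, 0.015], [0.01, -0.024, 0.016]]
15.0917
[ 0.88  0.24 -1.02  1.74  0.21  1.28 -1.79]
```

View pics/w2.png

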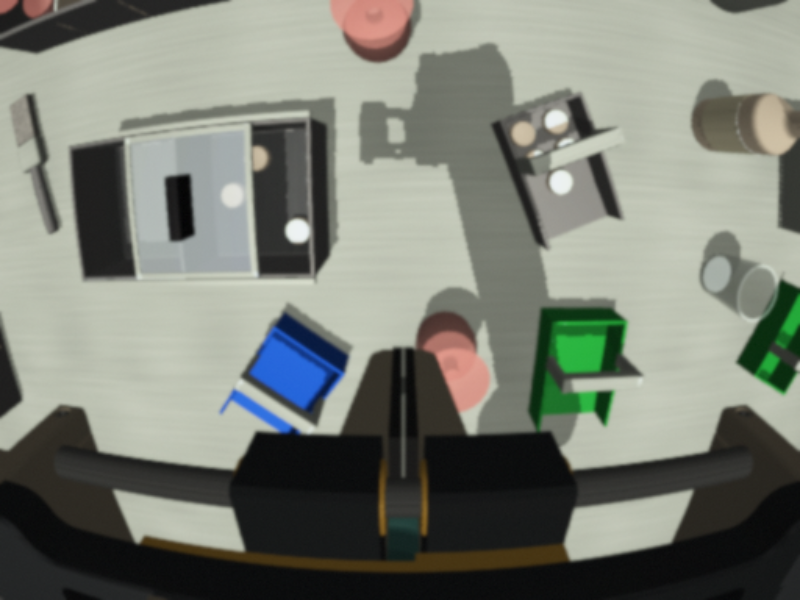

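The picture shows the shut fingertips at about (403,347). Depth puts them about 26 mm behind the reported TCP, which is why the grasp missed. I'll work with the tip at TCP - 26 mm, the grasp point at TCP - 45 mm, and watch the force on the way down.

```bash
cat >> h.py <<'E'
OFF=.045   # measured: grasp point lies 45 mm behind the reported TCP (stated 19)
E
python3 - <<'E'
from h import *
M=down(np.radians(-91.3))
env.reach([.552,.1755,.20],M)
f0=np.array(env.sense()["wrist_force"])
for z in (.10,.092,.087,.084):
    env.movel([.552,.1755,z],rate=.15 if z==.1 else .03); f=np.array(env.sense()["wrist_force"])-f0
    print(z,np.round(f,1))
    if abs(f[2])>8: break
effector.grasp(15); s=env.sense();print("w",s["gripper_width"],s["wrist_force"],s["t"])
if s["gripper_width"]>.008:
    p0=np.array(s["ee_pos"]);u=np.array([-.0227,-1,0])
    for d in (.044,.048,.051,.053,.055,.057):
        env.movel(p0+u*d,rate=.08 if d<.045 else .03); s=env.sense();print(d,np.round(s["ee_pos"],4),np.round(s["wrist_force"],1))
        if abs(s["wrist_force"][1])>12: break
    effector.release(); env.movel(np.array(env.sense()["ee_pos"])+[0,0,.17],rate=.2)
    p,d=viewer.read_camera("wrist");s=env.sense();t,P,u,v=wcloud(d,s);print("fin",rect(P,(.5,.07),(.62,.3),.115,.15))
    print("box",rect(P,(.43,.0),(.68,.4),.08,.11))
    cv2.imwrite("pics/w3.png",p[:,:,::-1]);print(s["t"])
E
```

```text
0.1 [ 0.2  0.4 -0.3]
0.092 [ 0.2 -0.   0.4]
0.087 [ 1.2 -0.5 -0.1]
0.084 [ 0.8  1.  -0.1]
w 0.013554849443339597 [ 0.05834814  0.58902258 -0.86524098] 19.0083
0.044 [0.551  0.1302 0.084 ] [-0.4 -1.5  0.2]
0.048 [0.5509 0.128  0.084 ] [-0.1  0.8 -0.6]
0.051 [0.5508 0.1249 0.084 ] [ 0.5  1.3 -1.9]
0.053 [0.5509 0.1247 0.084 ] [ 2.2  5.1 -5.3]
0.055 [0.5509 0.1248 0.084 ] [ 3.  10.2 -7.8]
0.057 [0.5509 0.1249 0.084 ] [  4.5  13.9 -10.7]
fin (np.int64(656), array([550.9, 125.9]), array([12.5, 59.4]), np.float32(-1.4), np.float64(0.132))
box (np.int64(16353), array([551.5, 191.4]), array([277.1, 162.6]), np.float32(88.6), np.float64(0.1))
23.25
```

Cover is at its stop: it blocked at fin y = 0.125 and the wrist depth agrees. Now the caddy.

Run:
```python
from h import *
a=np.radians(22);F=np.diag([-1,1,-1.])
s=env.sense();print(np.round(s["joint_positions"],2))
h=np.array([.592,-.191])
for f in(0,1):
    M=down(a)@(F if f else np.eye(3))
    for z in(.055,.2,.28): 
        q=solver.inverse_kinematics(np.r_[h,z],M);print(f,z,None if q is None else np.round(q,2))
for nose in (90,270,290,315):
    a2=np.radians(nose+180);n=np.array([np.cos(np.radians(nose)),np.sin(np.radians(nose)),0])
    for f in(0,1):
        out=[]
        for t in(0,.6,1.2):
            M=down(a2,t);cx=M[:,2];cz=-M[:,1]
            p=np.array([.553,.2585,.12])-.03*n+.095*cx+(.089-OFF)*cz
            q=solver.inverse_kinematics(p,M@(F if f else np.eye(3)));out.append(None if q is None else np.round(q,2).tolist())
        print(nose,f,*out)
```

```text
[ 0.5   0.46 -1.03  1.7   0.42  1.22 -2.22]
0 0.055 [ 1.02  0.99 -1.21  1.72  1.01  1.19 -0.09]
0 0.2 [ 1.08  0.86 -1.36  1.61  0.86  1.39 -0.  ]
0 0.28 [ 1.09  0.8  -1.43  1.52  0.79  1.51  0.04]
1 0.055 [ 0.67  0.66 -0.57  1.74  0.45  0.87 -2.86]
1 0.2 [ 0.77  0.52 -0.7   1.63  0.36  1.13 -2.79]
1 0.28 [ 0.8   0.46 -0.76  1.53  0.32  1.28 -2.76]
90 0 [0.42, 0.56, -0.96, 1.78, 0.52, 1.07, -2.3] [-0.17, 0.66, -0.71, 1.55, 0.78, 1.62, -2.63] [-1.09, 0.93, 0.43, 1.32, 0.51, 1.79, -2.35]
90 1 [0.59, 0.79, -1.32, 1.78, 0.82, 1.25, 0.61] [0.03, 0.84, -1.11, 1.54, 0.99, 1.82, 0.36] [-1.09, 0.93, 0.43, 1.32, 0.51, 1.79, 0.79]
270 0 [0.08, 0.97, -1.33, 1.51, 0.95, 1.41, 0.27] [0.57, 0.83, -1.32, 1.79, 0.4, 0.78, 0.83] [0.9, 1.16, -1.33, 1.9, -0.17, 0.64, 1.65]
270 1 [-0.08, 0.72, -0.9, 1.52, 0.59, 1.19, -2.66] [0.51, 0.71, -1.17, 1.79, 0.17, 0.73, -2.13] [0.89, 1.12, -1.3, 1.9, -0.24, 0.65, -1.43]
290 0 [0.11, 0.91, -1.33, 1.62, 0.9, 1.35, 0.57] [0.52, 0.9, -1.33, 1.69, 0.34, 1.0, 1.17] [0.76, 1.25, -1.34, 1.64, -0.02, 1.06, 1.65]
290 1 [-0.02, 0.7, -1.0, 1.62, 0.62, 1.17, -2.39] [0.48, 0.8, -1.2, 1.69, 0.18, 0.97, -1.84] [0.72, 1.14, -1.21, 1.64, -0.2, 1.07, -1.35]
315 0 [0.17, 0.82, -1.32, 1.75, 0.83, 1.27, 0.99] [0.44, 0.98, -1.33, 1.56, 0.35, 1.3, 1.51] [0.51, 1.33, -1.34, 1.31, 0.08, 1.55, 1.73]
315 1 [0.08, 0.66, -1.1, 1.75, 0.64, 1.14, -2.01] [0.4, 0.88, -1.19, 1.56, 0.21, 1.26, -1.51] [0.49, 1.25, -1.21, 1.31, -0.04, 1.55, -1.32]
```

Run:
```python
from h import *
a=np.radians(22);F=np.diag([-1,1,-1.]);M=down(a)@F;h=np.array([.592,-.191])
env.movel([.56,.10,.28],rate=.3)
env.reach(np.r_[h,.24],M)
w,d=viewer.read_camera("wrist");s=env.sense();t,P,u,v=wcloud(d,s);r=rect(P,(.5,-.27),(.68,-.12),.095,.125);print(r,np.round(s["ee_pos"],3))
f0=np.array(s["wrist_force"])
for z in (.10,.075,.062,.055):
    env.movel(np.r_[h,z],rate=.15 if z==.1 else .05);f=np.array(env.sense()["wrist_force"])-f0
    if abs(f[2])>8: print("force",z,f);break
effector.grasp(60); s=env.sense();print("w",s["gripper_width"],np.round(s["wrist_force"],1),s["ee_pos"],s["t"])
if s["gripper_width"]>.012:
    env.movel(np.r_[h,.075],rate=.05);env.pause(.2);s=env.sense();print("w",s["gripper_width"],np.round(s["wrist_force"],1),np.round(s["moment"],2))
    w,d=viewer.read_camera("scene");w2,_=viewer.read_camera("wrist")
    o=np.hstack([cv2.resize(w[150:270,160:300],(350,300)),cv2.resize(w2,(400,300))]);cv2.imwrite("pics/g.png",o[:,:,::-1])
```

```text
(np.int64(1155), array([ 592.1, -190.3]), array([15.6, 96.8]), np.float32(-68.0), np.float64(0.11)) [ 0.592 -0.188  0.24 ]
w 0.015588329663423533 [ 0.  -0.4 -0.2] [ 0.59208465 -0.19095699  0.05496338] 28.2583
w 0.015407552894764694 [ 1.  -1.6 -3.6] [ 0.13 -0.06  0.03]
```

View pics/g.png

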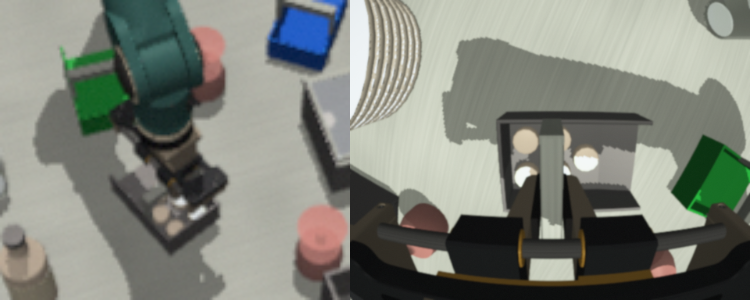

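The caddy is gripped by its handle (wrist view (550,180)), lifted 20 mm and level, with all its tablets aboard; the wrist carries about 3.5 N. Next: lift and carry it behind the left well.

```bash
cat >> h.py <<'E'
F=np.diag([-1,1,-1.])
def pour(t,lip,a2=np.radians(88.6)):
    M=down(a2,t);return np.array(lip)+.095*M[:,2]-(.089-OFF)*M[:,1],M@F
E
python3 - <<'E'
from h import *
env.movel([.592,-.191,.255],rate=.15)
L=lambda z:[.554,.286,z]
p,M=pour(0,L(.20))
mid=(np.array([.592,-.191,.255])+p)/2
env.movel(p,M,rate=.17)
s=env.sense();print(np.round(s["ee_pos"],3),np.round(s["joint_positions"],2),s["gripper_width"],s["t"])
for t,z in((.3,.15),(.6,.12),(.9,.105),(1.2,.11)):
    q=solver.inverse_kinematics(*pour(t,L(z)));print(t,None if q is None else np.round(q,2))
E
```

```text
[0.557 0.38  0.244] [-0.05  0.66 -0.96  1.43  0.55  1.33 -2.64] 0.015414273609024608 33.9833
0.3 [ 0.25  0.66 -1.1   1.64  0.42  0.99 -2.48]
0.6 [ 0.55  0.77 -1.25  1.79  0.3   0.74 -2.25]
0.9 [ 0.79  1.01 -1.38  1.89  0.23  0.61 -2.01]
1.2 [ 0.94  1.3  -1.45  1.92  0.14  0.6  -1.75]
```

Run:
```python
from h import *
L=lambda z:[.554,.286,z]
for t,z,r in((.2,.15,.1),(.45,.125,.07),(.65,.108,.05),(.85,.105,.05),(1.0,.105,.06)):
    env.movel(*pour(t,L(z)),rate=r)
env.pause(.4)
s=env.sense();print(np.round(s["wrist_force"],1),s["gripper_width"],s["t"],np.round(s["joint_positions"],2))
a,_=viewer.read_camera("scene");b,_=viewer.read_camera("top");c,_=viewer.read_camera("wrist")
o=np.vstack([np.hstack([cv2.resize(a[130:250,250:400],(375,300)),cv2.resize(b[130:250,100:250],(375,300))]),np.hstack([cv2.resize(c,(400,300)),np.zeros((300,350,3),np.uint8)])])
cv2.imwrite("pics/p.png",o[:,:,::-1])
```

```text
[-1.   0.3 -3.3] 0.015679204637329087 36.7583 [ 0.85  1.15 -1.45  1.91  0.3   0.61 -2.  ]
```

View pics/p.png

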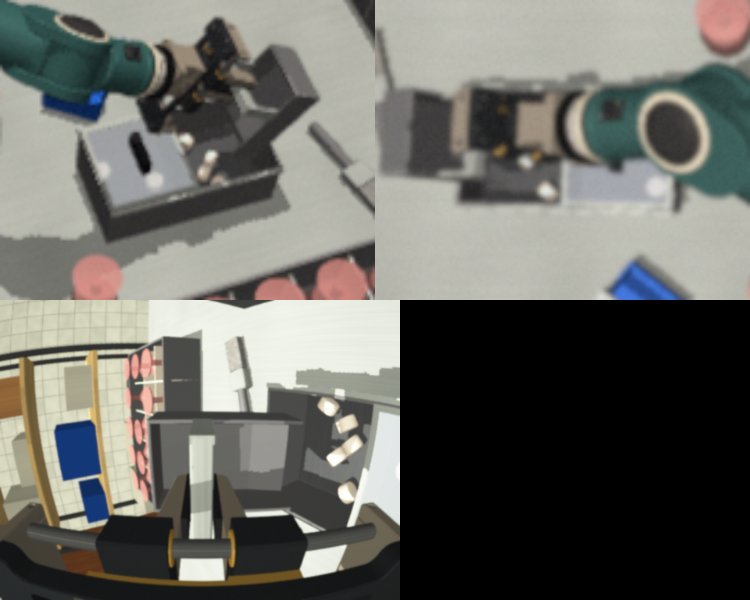

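The wrist view shows the tray empty as far as it can be seen, with tablets in the well at (328,407), (346,423), (345,450; perhaps two) and (347,491). I'll tilt a little further to be sure, then look at a larger crop.

Run:
```python
from h import *
L=lambda z:[.554,.286,z]
env.movel(*pour(1.2,L(.112)),rate=.08); env.pause(.3)
s=env.sense()
c,d=viewer.read_camera("wrist");np.save("pics/p2d.npy",d)
cv2.imwrite("pics/p2.png",cv2.resize(c[90:290,150:512],None,fx=2.2,fy=2.2,interpolation=3)[:,:,::-1]);print(s["t"],s["wrist_force"])
```

```text
37.6333 [-0.6524919   0.18533547 -2.60101227]
```

View pics/p2.png

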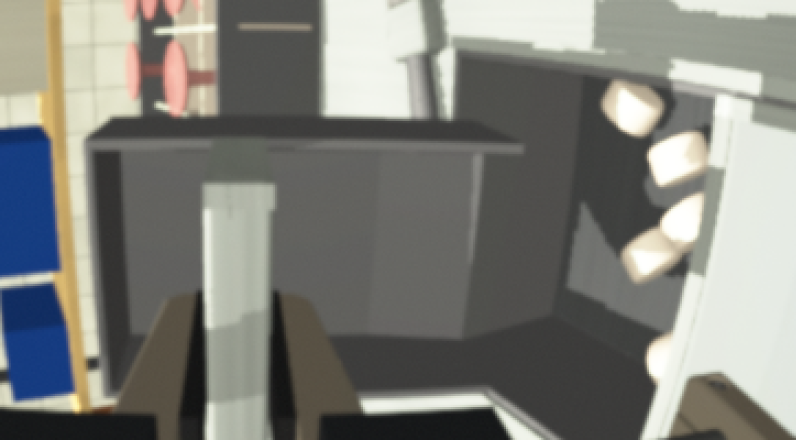

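All five tablets are in the left well, at (632,105), (680,158), (690,215), (655,252) and (660,358), and the tray is empty. Now I'll take the caddy back to its place.

Run:
```python
from h import *
L=lambda z:[.554,.286,z]
env.movel(*pour(.8,L(.14)),rate=.12);env.movel(*pour(.4,L(.17)),rate=.12);env.movel(*pour(0,L(.20)),rate=.12)
M=down(np.radians(22))@F;h=np.array([.592,-.191])
env.movel(np.r_[h,.255],M,rate=.18)
env.movel(np.r_[h,.065],rate=.12);f0=np.array(env.sense()["wrist_force"])
for z in(.060,.0575,.0555,.0545):
    env.movel(np.r_[h,z],rate=.03);f=np.array(env.sense()["wrist_force"])-f0;print(z,np.round(f,1),np.round(env.sense()["ee_pos"],4))
    if f[2]>3: break
effector.release();env.pause(.2)
env.movel(np.r_[h,.24],rate=.15);env.movel([.45,-.25,.33],rate=.25)
env.pause(.3);s=env.sense()
o=[]
for c in("scene","top"):
    p,d=viewer.read_camera(c);P,u,v=cloud(c,d);o.append(p)
    print(c,"handle",rect(P,(.5,-.27),(.68,-.12),.095,.14),"fin",rect(P,(.5,.07),(.62,.3),.115,.15))
    print([(n,np.round(tip_of(c,n)[0]["at"],3).tolist()) for n in("goblet1","tumbler","bottle","brush") if tip_of(c,n)])
print(s["t"],s["wrist_force"])
x=np.hstack([cv2.resize(o[0][140:270,190:400],(485,300)),np.zeros((300,315,3),np.uint8)])
y=cv2.resize(o[1][130:230,120:387],(800,300));cv2.imwrite("pics/f.png",np.vstack([x,y])[:,:,::-1])
```

```text
0.06 [-0.7 -1.1  0.5] [ 0.5918 -0.191   0.0598]
0.0575 [-0.6 -1.3  1.3] [ 0.5919 -0.191   0.0573]
0.0555 [-1.2 -0.8  0.2] [ 0.5919 -0.191   0.0553]
0.0545 [-1.5 -0.5  4. ] [ 0.5922 -0.191   0.055 ]
scene handle (np.int64(138), array([ 593.5, -192.3]), array([21.5, 98.3]), np.float32(-68.5), np.float64(0.107)) fin (np.int64(73), array([531.4, 140.1]), array([ 41. , 106.2]), np.float32(-36.5), np.float64(0.13))
[('goblet1', [0.373, -0.079, 0.004]), ('tumbler', [0.447, -0.448, 0.001]), ('bottle', [0.643, -0.421, 0.001]), ('brush', [0.622, 0.47, -0.002])]
top handle (np.int64(163), array([ 591.4, -192.7]), array([16.3, 95.9]), np.float32(-68.2), np.float64(0.109)) fin (np.int64(100), array([550.4, 122.3]), array([14.5, 59.4]), np.float32(-2.5), np.float64(0.132))
[('goblet1', [0.374, -0.078, -0.0]), ('tumbler', [0.594, 0.254, 0.022]), ('bottle', [0.641, -0.428, -0.006]), ('brush', [0.627, 0.467, -0.002])]
49.5167 [0.03176773 0.04650832 0.11809324]
```

View pics/f.png

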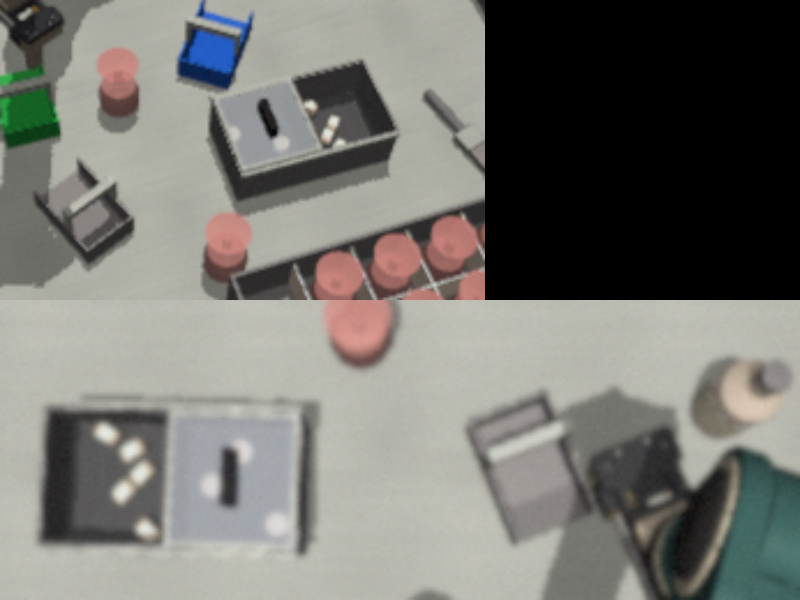

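The final view shows five tablets in the left well at (105,433), (130,450), (140,472), (122,492) and (147,527). The three old ones are under the cover at (240,452), (210,486) and (277,523), and the empty caddy stands upright and released at (530,470). Handing in.

```bash
python3 -c "
from station import workorder
print(workorder.finish_job())"
```

```text
the job is handed in; nothing more can be done
None
```

The job is handed in. I slid the cover to its stop over the well with the old tablets (-y side), tipped the grey caddy's five tablets into the +y well, and stood the caddy back where it was. No verdict was reported; the clock read 49.5 s at the last check, against the 72 s limit.

**Last checks:**
- **Tablets:** five are visible in the open well, and the three old ones are still under the cover.
- **Cover:** its fin is at y ≈ 0.122–0.125 m, against about 0.124 m expected at the stop. The scene camera's last depth reading of the fin was corrupted by other points, so I relied on the top camera and the arm stopping there.
- **Caddy:** it is upright and empty, with its handle within about 1 mm of where it started, and the gripper is clear of it.
- **Bystanders:** nothing moved beyond the measuring noise. One top-camera "tumbler" reading was false, placed on the tablets; the scene camera found the tumbler in place. The second goblet was only checked by eye.

**What went wrong:** my first grasp at the cover closed on air. The fingertips measured about 26 mm behind the stated tool point, so I corrected for that in every later grasp.

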